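# Pack the swab tubes and thread on the canister lid

### The job

Get today's swabs ready for the courier: put every swab tube from the rack into a well of its own in the specimen canister, pushed gently down until it bottoms out. Then set the domed lid level over the tubes onto the canister's thread, turn it backward (counter-clockwise) until you feel it drop a step into the start of the thread, and only then screw it forward (clockwise) until it comes up against its stop. Never force the lid, do not tip a tube over, and leave the other things on the table where they are.

Things in the scene. Friction and masses are not known exactly. Their poses are not given: they have to be found in the camera images.
- canister: The specimen canister, white plastic on a black non-slip foot: it stands fast, neither sliding nor turning. Origin: centre of its underside, z up. Body 120 mm across (foot 142 mm) up to a shoulder 46 mm high; above it a neck 98 mm across.
- neck_top (a point): On the canister's axis at the top of its neck, 76 mm above the table: the flat top of the insert that fills the neck, with five round blind wells in it.
- thread_top (a point): On the canister's axis, 67 mm up, level with the high ends of the thread. Right-hand thread of three equal starts round the neck, 112 mm across; each a ramp 3.5 mm thick over 90 degrees, falling 5 mm clockwise (3.2 mm per rad). Beside each high end is a 22 degree gap into the groove below it; a lid on the ramps must be turned backward (115 degrees at most, rising up to 5 mm) until its lugs drop 10 mm into the gaps.
- thread_stop (a point): On the canister's axis, 62 mm up, level with the crest of the thread at its low ends. There an upright rib, reaching from the shoulder up to 67 mm, ends each ramp and the groove below it: a lid lying on top of the ramps jams there when turned forward and cannot be screwed in that way, and a lid in the groove is home when it meets it.
- well_0 (a point): Centre of the mouth of well 0 of the canister, at the top face of the insert (76 mm above the table). The well is 22 mm across and 64 mm deep (its floor is 12 mm above the table). The five wells lie 32 mm from the canister's axis, a fifth of a turn apart.
- well_1 (a point): Centre of the mouth of well 1 of the canister, at the top face of the insert (76 mm above the table). The well is 22 mm across and 64 mm deep (its floor is 12 mm above the table). The five wells lie 32 mm from the canister's axis, a fifth of a turn apart.
- well_2 (a point): Centre of the mouth of well 2 of the canister, at the top face of the insert (76 mm above the table). The well is 22 mm across and 64 mm deep (its floor is 12 mm above the table). The five wells lie 32 mm from the canister's axis, a fifth of a turn apart.
- well_3 (a point): Centre of the mouth of well 3 of the canister, at the top face of the insert (76 mm above the table). The well is 22 mm across and 64 mm deep (its floor is 12 mm above the table). The five wells lie 32 mm from the canister's axis, a fifth of a turn apart.
- well_4 (a point): Centre of the mouth of well 4 of the canister, at the top face of the insert (76 mm above the table). The well is 22 mm across and 64 mm deep (its floor is 12 mm above the table). The five wells lie 32 mm from the canister's axis, a fifth of a turn apart.
- lid_grip (a point): Centre of the grip bar on the domed grey lid, right way up on the table at first: bar 76 mm long (lid's x), 18 mm wide (y), 27 mm high, this point half-way up it. Its height above the canister's origin: 151 to 156 mm with the lugs on top of the ramps or ribs, about 146 mm when just dropped into the thread, about 141.5 mm home at the stop (about 1.6 rad forward of the drop).
- lid: The lid (origin: centre of its lower edge, z up, 90 mm below the middle of the bar): 125 mm across, open below, inside ceiling 72 mm above the edge, so it clears the seated tubes, which stand 40 mm above the insert. Three lugs inside its lower edge, 9 mm wide and 4 mm high, a third of a turn apart, ride on the thread with 2.5 mm play sideways. About 0.22 kg.
- tube_0_mid (a point): Swab tube 0, half-way up its axis (52 mm above its rounded lower end): clear round tube 18 mm across with a white ribbed cap 22 mm across and 24 mm high on top, 104 mm long in all, its z axis points to the cap, about 30 g. It starts upright in the rack. Up to two of the five may be absent. Bottomed out in a well its centre is 64 mm above the table.
- tube_1_mid (a point): Swab tube 1, half-way up its axis (52 mm above its rounded lower end): clear round tube 18 mm across with a white ribbed cap 22 mm across and 24 mm high on top, 104 mm long in all, its z axis points to the cap, about 30 g. It starts upright in the rack. Up to two of the five may be absent. Bottomed out in a well its centre is 64 mm above the table.
- tube_2_mid (a point): Swab tube 2, half-way up its axis (52 mm above its rounded lower end): clear round tube 18 mm across with a white ribbed cap 22 mm across and 24 mm high on top, 104 mm long in all, its z axis points to the cap, about 30 g. It starts upright in the rack. Up to two of the five may be absent. Bottomed out in a well its centre is 64 mm above the table.
- tube_3_mid (a point): Swab tube 3, half-way up its axis (52 mm above its rounded lower end): clear round tube 18 mm across with a white ribbed cap 22 mm across and 24 mm high on top, 104 mm long in all, its z axis points to the cap, about 30 g. It starts upright in the rack. Up to two of the five may be absent. Bottomed out in a well its centre is 64 mm above the table.
- tube_4_mid (a point): Swab tube 4, half-way up its axis (52 mm above its rounded lower end): clear round tube 18 mm across with a white ribbed cap 22 mm across and 24 mm high on top, 104 mm long in all, its z axis points to the cap, about 30 g. It starts upright in the rack. Up to two of the five may be absent. Bottomed out in a well its centre is 64 mm above the table.
- rack: The white tube rack, fixed to the table: 66 mm (x) by 230 mm (y) by 60 mm high, origin at the centre of its underside. Five square holes of 21 mm in a row along its y, 46 mm apart; the tubes stand on its floor, 6 mm up.
- brown_bottle_mid (a point): Bystander: brown bottle with white cap, 51 mm across, 110 mm high; point half-way up.
- blue_carton_mid (a point): Bystander: upright blue carton 40 x 52 x 88 mm; point half-way up.
- small_bowl_mid (a point): Bystander: small steel bowl, 140 mm across, 38 mm high; point half-way up.
Things that resemble listed ones, but are neither listed nor needed, are in the scene too. Leave any turquoise look-alike of the lid alone.

How it is judged (in metres and radians):
On the way, in this order (a step that is already met when the one before it is completed fails the run):
1. every swab tube stands bottomed out in a well of the canister (z of tube_0_mid in the frame of canister between 0.06 and 0.0675 m and horizontal distance between each of tube_0_mid, tube_1_mid, tube_2_mid, tube_3_mid, tube_4_mid and canister below 0.042 m and angle between each of tube_0_mid, tube_1_mid, tube_2_mid, tube_3_mid, tube_4_mid's own z axis and vertical below 0.12 rad and z of tube_1_mid in the frame of canister between 0.06 and 0.0675 m and z of tube_2_mid in the frame of canister between 0.06 and 0.0675 m and z of tube_3_mid in the frame of canister between 0.06 and 0.0675 m and z of tube_4_mid in the frame of canister between 0.06 and 0.0675 m), for 0.2 s.
2. the lid, level over the neck, has dropped a step into the start of the thread (horizontal distance between lid_grip and canister below 0.006 m and angle between lid_grip's own z axis and vertical below 0.06 rad and z of lid_grip in the frame of canister between 0.144 and 0.148 m).
3. the lid is screwed forward up to its stop (horizontal distance between lid_grip and canister below 0.006 m and angle between lid_grip's own z axis and vertical below 0.06 rad and z of lid_grip in the frame of canister between 0.138 and 0.143 m), for 0.2 s.
At the end, for the whole second after the job is handed in: every swab tube upright in a well and within 3.5 mm of its bottom; the lid level on the canister, screwed down to within about 1.5 mm of its height at the stop and at rest (all of step 1 and all of step 3 and linear speed of lid below 0.02 m/s); the robot touches nothing.
It fails at once if a swab tube is tipped over (angle between any of tube_0_mid, tube_1_mid, tube_2_mid, tube_3_mid, tube_4_mid's own z axis and vertical above 0.8 rad).
It fails at once if the lid is forced against the canister with more than 120 N (contact force between lid and canister above 120 N).
It fails at once if the bottle, carton or bowl is moved more than 3 cm (distance of any of brown_bottle_mid, blue_carton_mid, small_bowl_mid from where it was at the start of the episode above 0.03 m).
Of tube_0, tube_1, tube_2, tube_3, tube_4 only 3 to 5 are there at a start; the rules pass over those that are not, and their reading is None.
At some moment in a run one of lid may be knocked a few centimetres aside while the robot is not near it.
It also fails if it takes over 210 s, if anything falls off the work surface, if the arm or the gripper's body presses on something with over 40 N, if the wrist force passes 120 N, or if a joint passes its speed limit or range.

### The arm

A 6-joint arm with a two-finger parallel gripper is mounted at the origin on a cart in front of the work surface, level with it; the furniture and walls round the work are solid. World frame = base frame: x ahead of the robot, y to its left, z up, the work surface at z = 0. Lengths are in mm, angles in rad, forces in N, time in s.
With the tool pointing down it reaches from about 275 to 1000 mm from the base axis. Payload 8.4 kg.
Tool frame: the origin (TCP) lies on the centre line of the jaws, within the pads' length; the fingertips stand r.tip_reach ahead of it and the grasp point (between the pads) lies 11 mm behind it (r.tip_reach is the distance from the TCP to the fingertips, in mm); z points along the fingers, y is the line along which they close (so a half turn about z gives the same grasp; the last joint's range is limited). The gripper opens to 85 mm and grips with 20 to 120 N. Pads are 22 mm wide; open, the fingers measure 114 mm over their backs; the gripper's body (76 mm by 85 mm) begins 54 mm behind the grasp point. The pads swing forward as they close: fully open they stand 13 mm farther back than shut.
Start: joints at [-1.294, 0.353, 1.633, -0, 1.155, -0.002], TCP at [172, -600.869, 239.281] pointing down, gripper open.
Joint ranges: [-2.63, 2.63], [-0.92, 2.1], [0.06, 2.66], [-1.3, 4.44], [0, 2.69], [-3.02, 3.02]. Speed limits (rad/s): [2.22, 2.22, 2.79, 3.14, 3.14, 3.14].

### API

Orientations are given as [roll, pitch, yaw] about the fixed x, y, z axes, in that order (R = Rz(yaw) Ry(pitch) Rx(roll)).
In Python, from rig import r gives the robot as it stands.
- The arm moves only by the tool carry_out, never from a script. Its argument "targets" is a list of rows, each an object with "dp": the shift along the tool's x, y, z in mm, a list of three; "yaw": the turn about the tool's z in degrees. A call has 1 to 12 rows; each row is the pose to reach, as a shift and turn from the pose commanded when the call began, along the tool's axes at that moment; what a row does not reach only later rows make up. A row lasts 1/8 s, in which the tool goes at most 62.5 mm and 10.7 degrees, less where a joint would pass 70% of its speed; a pose out of reach is approached as far as the arm can. A call with a gripper value outside its range is refused whole. "fingers" is the opening, from -1 (shut) to 1 (fully open), so that 0 is half open, set as the call begins (left out, the last holds). The fingers move at their own pace and stop on an object; "grip_force" is the grip in N (left out, the last holds). Time passes only in rows, so rows that repeat a pose let the fingers close. It gives the time, the measured TCP pose, the force, the opening and the grip force at its end, in the units of the state.
- r.sense(): the state, without advancing time (a new reading comes with each control period).
- r.grab_frame(name): name is "side" or "top"; returns the picture (400x640x3 uint8, red, green, blue); there is no depth.
- r.get_calibration(name): a dict with "fx", "fy", "cx", "cy" (pixels), "dist_coeffs" ([k1, k2, p1, p2, k3] as OpenCV has them; the pictures are not rectified), "rvec" (rotation vector, rad) and "tvec" (3), from world to camera coordinates, as OpenCV has them. Camera axes: x right, y down, z forward; pixel columns grow to the right and rows downward; lengths in mm; the calibration is good to about 2 mm. A picture is of the moment at which its call begins. get_calibration takes no time and is no camera call.
- r.sign_off(): hands the job in; it is judged then, once.
The state is a dict: "clock": time; "qpos": joint angles; "qvel": joint speeds; "joint_efforts": joint torques, N m; "eef_pos": TCP position; "tcp_rot": TCP orientation; "contact_force": force on the tool from outside, world axes, zero at the start; "wrist_torque": the same for the moment, N m; "opening": opening from 0.0 (shut) to 1.0 (fully open); "grasp_force": force on a finger pad.
Only numpy, scipy, OpenCV 4.12 (cv2) and the standard library are available. Lean on these libraries where they do the work, as an engineer would, in place of code of your own. Each camera call takes 0.05 s, during which the arm holds its last target. There are 200 camera calls.

## Working session

There is one attempt and no reset: what is moved stays moved. The work goes in short steps, Python scripts to look and compute and a tool call to move; the robot and the scene stay as the last step left them, time stands still between calls to the robot, and variables do not carry over. Pictures are saved under pics/ and viewed, at most 14 in all, crops included, and the job is handed in when it is done.

Besides the shell and the picture viewer there is one more tool, called after ">>>" as name(argument=value, ...), one argument or row to a line, values as JSON. carry_out: Moves the arm, as the interface text tells. Its arguments: {"type":"object","properties":{"targets":{"type":"array","items":{"type":"object","properties":{"dp":{"type":"array","items":{"type":"number"}},"yaw":{"type":"number"}}}},"fingers":{"type":"number"},"grip_force":{"type":"number"}},"required":["targets"]}

```bash
mkdir -p pics; ls; python3 - <<'E'
from rig import r
import cv2
for n in("side","top"):
    im=r.grab_frame(n); cv2.imwrite(f"pics/{n}0.png",im[:,:,::-1]); print(r.get_calibration(n))
print(r.sense(), r.tip_reach)
E
```

```text
pics
{'fx': 439.71076388697185, 'fy': 439.71076388697185, 'cx': 317.12305323640965, 'cy': 197.3008889074795, 'dist_coeffs': array([-0.06103387,  0.        ,  0.        ,  0.        ,  0.        ]), 'rvec': array([ 0.39491571, -2.49250573,  1.59771786]), 'tvec': array([539.91095536, 141.81137099, 986.3680845 ])}
{'fx': 371.00433764008267, 'fy': 371.00433764008267, 'cx': 321.9073991683554, 'cy': 199.1862642736495, 'dist_coeffs': array([-0.05681769,  0.        ,  0.        ,  0.        ,  0.        ]), 'rvec': array([ 2.13388424, -2.16074725,  0.17057262]), 'tvec': array([   8.38387341,  577.87545755, 1099.10090861])}
{'clock': 0.1, 'qpos': array([-1.29439091e+00,  3.53587141e-01,  1.63402467e+00,  1.33266101e-05,
        1.15519588e+00, -2.39194160e-03]), 'qvel': array([-0.00082983, -0.00136524, -0.00051081,  0.00081024,  0.00034532,
        0.00070665]), 'joint_efforts': array([-6.62318439e-05, -6.06351900e+01, -3.42819250e+01,  8.91076354e-06,
        3.86865082e-03, -1.14495830e-05]), 'eef_pos': array([ 171.90050015, -600.48355359,  238.6466082 ]), 'tcp_rot': array([-3.14037765e+00, -1.50918858e-05,  2.78791958e-01]), 'contact_force': array([-0.5018578 ,  0.14029707,  1.08194958]), 'wrist_torque': array([-0.00394437, -0.00807224,  0.0232482 ]), 'grasp_force': 0.0, 'opening': 1.0011028785134137} 8.0
```

View pics/side0.png

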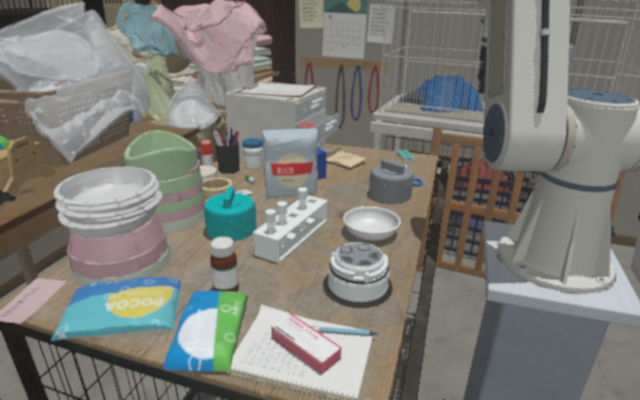

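View pics/top0.png

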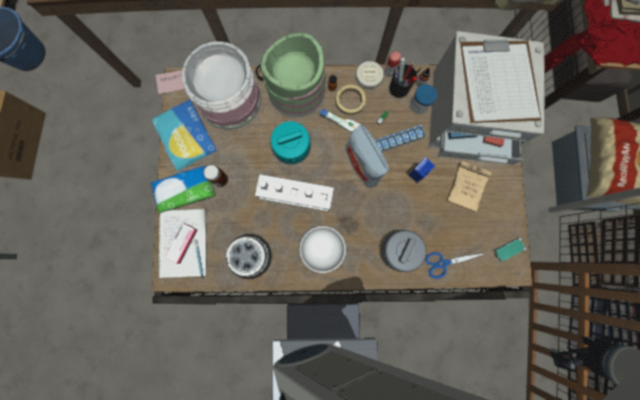

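Side view: canister at (359,272), grey lid at (391,183), rack at (291,228) with tubes at about (270,215), (282,208) and (302,195). Top view: canister (248,255), grey lid (404,250), rack (294,192). There are two lid candidates, grey (404,250) and turquoise (291,142). The grey one matches the description and the turquoise is the look-alike. I'll confirm with an enlarged crop.

```bash
python3 - <<'E'
import cv2,numpy as np
t=cv2.imread("pics/top0.png");s=cv2.imread("pics/side0.png")
z=lambda im,x,y,w,h,W,H:cv2.resize(im[y:y+h,x:x+w],(W,H),interpolation=cv2.INTER_CUBIC)
a=np.hstack([z(t,250,170,90,45,400,200),z(s,245,180,90,45,400,200)])
a=z(t,250,170,90,45,500,250); b=z(s,250,180,84,84,300,300) 
c=np.zeros((600,800,3),np.uint8)
c[:250,:500]=a; c[:300,500:]=b
c[300:,:300]=z(t,218,225,60,60,300,300); c[300:,300:600]=z(t,374,220,60,60,300,300); c[350:550,600:]=z(s,360,150,60,60,200,200)
cv2.imwrite("pics/crop1.png",c)
E
```

```text
(no output)
```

View pics/crop1.png

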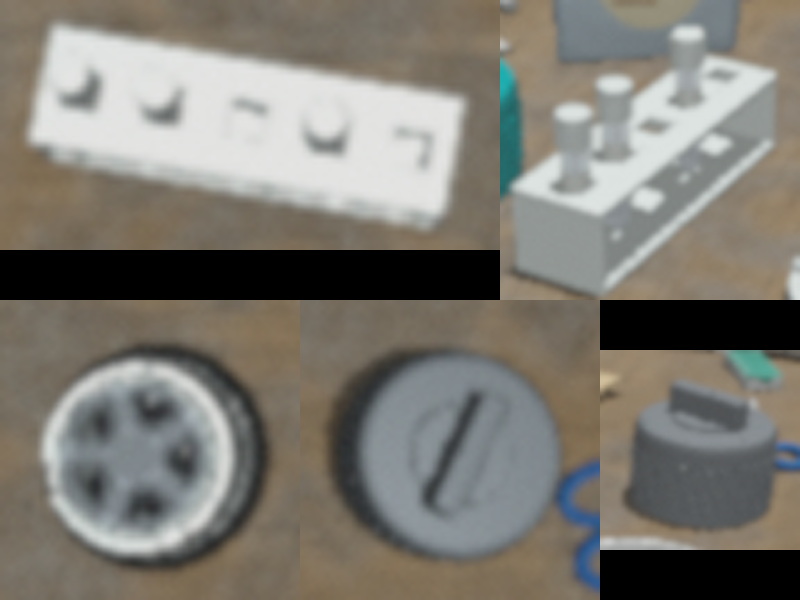

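Three tubes are present, in rack holes at top pixels (263,185), (278,188) and (308,193). The grey domed lid with a grip bar is confirmed at (406,251). Next I'll fit models to the edges in both views.

```bash
cat > h.py <<'E'
import cv2,numpy as np
from rig import r
from scipy.optimize import minimize
CAL={n:r.get_calibration(n) for n in("side","top")}
def proj(n,P):
    c=CAL[n];K=np.array([[c["fx"],0,c["cx"]],[0,c["fy"],c["cy"]],[0,0,1.]])
    return cv2.projectPoints(np.asarray(P,float).reshape(-1,3),c["rvec"],c["tvec"],K,c["dist_coeffs"])[0].reshape(-1,2)
def ray(n,uv,z):
    "world xy of pixel uv at height z"
    c=CAL[n];f=lambda p:proj(n,[[p[0],p[1],z]])[0]-uv
    from scipy.optimize import least_squares
    return least_squares(f,[450,0]).x
def circ(x,y,z,R,n=72):
    a=np.linspace(0,2*np.pi,n,endpoint=False);return np.c_[x+R*np.cos(a),y+R*np.sin(a),a*0+z]
def rect(x,y,z,w,h,yaw,n=30):
    c=np.array([[-w,-h],[w,-h],[w,h],[-w,h],[-w,-h]])/2
    p=np.vstack([np.linspace(c[i],c[i+1],n) for i in range(4)])
    R=np.array([[np.cos(yaw),-np.sin(yaw)],[np.sin(yaw),np.cos(yaw)]]);p=p@R.T
    return np.c_[p+[x,y],np.full(len(p),z)]
def grads(ims):
    G={}
    for n,im in ims.items():
        g=cv2.GaussianBlur(cv2.cvtColor(im,cv2.COLOR_RGB2GRAY).astype(np.float32),(0,0),.7)
        G[n]=(cv2.Sobel(g,cv2.CV_32F,1,0)/8,cv2.Sobel(g,cv2.CV_32F,0,1)/8)
    return G
def score(G,loops,cams=("side","top")):
    s=0
    for n in cams:
        for P in loops:
            q=proj(n,P).astype(np.float32);t=np.gradient(q,axis=0);t/=np.linalg.norm(t,axis=1,keepdims=True)+1e-9
            gx,gy=[cv2.remap(g,q[:,0].copy(),q[:,1].copy(),cv2.INTER_LINEAR).ravel() for g in G[n]]
            s+=np.abs(-gx*t[:,1]+gy*t[:,0]).mean()
    return s
def fit(G,model,p0,steps,cams=("side","top")):
    "random coarse then Nelder-Mead"
    rng=np.random.default_rng(0);p0=np.array(p0,float);steps=np.array(steps,float)
    c=[p0]+[p0+steps*rng.uniform(-1,1,len(p0)) for _ in range(600)]
    v=[score(G,model(*p),cams) for p in c];b=c[int(np.argmax(v))]
    o=minimize(lambda p:-score(G,model(*p),cams),b,method="Nelder-Mead",options=dict(initial_simplex=np.vstack([b]+[b+np.eye(len(b))[i]*steps[i]*.15 for i in range(len(b))])))
    return o.x,-o.fun
rack=lambda x,y,w:[rect(x,y,60,66,230,w)]
neck=lambda x,y:[circ(x,y,76,49),circ(x,y,46,60)]
cap=lambda x,y:[circ(x,y,110,11)]
wells=lambda x,y:(lambda f:[circ(x+32*np.cos(f+k*2*np.pi/5),y+32*np.sin(f+k*2*np.pi/5),76,11) for k in range(5)])
lid=lambda x,y,w,z=0:[rect(x,y,z+103.5,76,18,w),circ(x,y,z,62.5)]
E
python3 - <<'E'
from h import *
ims={n:cv2.imread(f"pics/{n}0.png")[:,:,::-1].copy() for n in CAL};G=grads(ims)
B=("side","top");T=("top",);S=("side",)
p=ray("top",[294,192],60);print("rack0",p)
for c in(B,T,S):print("rack",c,fit(G,rack,[*p,0.15],[15,15,.15],c))
p=ray("top",[245,256],76);print(p)
for c in(B,T,S):
    q,_=fit(G,neck,p,[15,15],c);print("neck",c,q,fit(G,lambda f:wells(*q)(f),[.6],[.7],c))
p=ray("top",[407,251],103);print(p)
for w in(0.,.7,1.4,-.7,-1.3):
    print("lid",w,fit(G,lid,[*p,w],[12,12,.4]))
for i,(a,b) in enumerate([((263,185.3),(271.3,211.4)),((278.3,188.5),(282.2,203.2)),((308.5,193),(302.6,189.2))]):
    print("tube",i,ray("top",a,110),ray("side",b,110))
    p=(ray("top",a,110)+ray("side",b,110))/2
    for c in(B,T,S):print("  fit",fit(G,cap,p,[8,8],c))
E
```

```text
rack0 [598.55249245  85.92795842]
rack ('side', 'top') (array([ 6.00124440e+02,  8.72126206e+01, -1.95015014e-01]), np.float64(42.13504409790039))
rack ('top',) (array([ 6.01392890e+02,  8.62023784e+01, -1.93273449e-01]), np.float64(27.174680709838867))
rack ('side',) (array([ 5.98909591e+02,  9.16168412e+01, -1.96902033e-01]), np.float64(18.68552589416504))
[407.39601952 228.94444633]
neck ('side', 'top') [407.99363683 235.12812893] (array([0.88577685]), np.float64(128.0541229248047))
neck ('top',) [408.02752119 236.6893588 ] (array([0.87726928]), np.float64(65.69084930419922))
neck ('side',) [407.61791237 233.05701838] (array([0.88033599]), np.float64(47.488067626953125))
[ 415.45688859 -240.79399698]
lid 0.0 (array([ 420.36923866, -234.44733956,   -0.55691546]), np.float64(32.09010314941406))
lid 0.7 (array([ 420.20376852, -234.520661  ,   -0.56005725]), np.float64(32.104042053222656))
lid 1.4 (array([ 417.52873716, -260.55113172,    1.34232316]), np.float64(27.227466583251953))
lid -0.7 (array([ 420.08131797, -234.46143946,   -0.56480817]), np.float64(32.10285949707031))
lid -1.3
[... 256 characters left out ...]
8.80418484]), np.float64(19.56968116760254))
  fit (array([616.88606986, 181.83602771]), np.float64(21.486236572265625))
tube 1 [600.84072384 128.29164984] [606.46076281 136.96886733]
  fit (array([608.28332539, 135.4053937 ]), np.float64(28.307273864746094))
  fit (array([599.53952744, 125.90229135]), np.float64(16.81623077392578))
  fit (array([608.34874328, 136.43730093]), np.float64(21.887332916259766))
tube 2 [586.51042326  40.49671006] [589.01567644  48.47880652]
  fit (array([590.23717144,  46.35756037]), np.float64(29.669401168823242))
  fit (array([582.44525333,  40.93916279]), np.float64(14.77546215057373))
  fit (array([590.4789506 ,  46.62991772]), np.float64(22.367422103881836))
```

```bash
python3 - <<'E'
from h import *
out=np.zeros((600,800,3),np.uint8)
def ov(n,x,y,w,h,k,loops,X,Y):
    im=cv2.imread(f"pics/{n}0.png")[y:y+h,x:x+w];im=cv2.resize(im,None,fx=k,fy=k,interpolation=cv2.INTER_CUBIC)
    for L,col in loops:
        q=((proj(n,L)-[x,y]+.5)*k).astype(np.int32);cv2.polylines(im,[q.reshape(-1,1,2)],False,col,1)
    out[Y:Y+h*k,X:X+w*k]=im
R=(0,0,255);Gn=(0,200,0);Bl=(255,0,0)
rk=[(rect(600.1,88.5,60,66,230,-.195),R),(rect(600.1,88.5,0,66,230,-.195),Gn)]+[(circ(600.1+.194*d,88.5+.981*d,110,11),Bl) for d in(92,46,-46)]
cn=[(circ(408,235,76,49),R),(circ(408,235,46,60),Gn),(circ(408,235,1,71),Bl)]+[(c,R) for c in wells(408,235)(.88)]
ld=[(rect(420.2,-234.5,103.5,76,18,-.56),R),(circ(420.2,-234.5,0,62.5),Gn),(circ(420.2,-234.5,76.5,62.5),Bl)]
ov("top",250,165,90,50,4,rk,0,0);ov("side",245,180,90,90,4,rk,360,0)
ov("top",220,230,55,55,4,cn,0,370);ov("side",320,235,75,75,3,cn,220,370)
ov("top",375,225,55,55,3,ld,450,370);ov("side",360,150,60,60,3,ld,615,370)
cv2.imwrite("pics/ov1.png",out)
E
```

```text
(no output)
```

View pics/ov1.png

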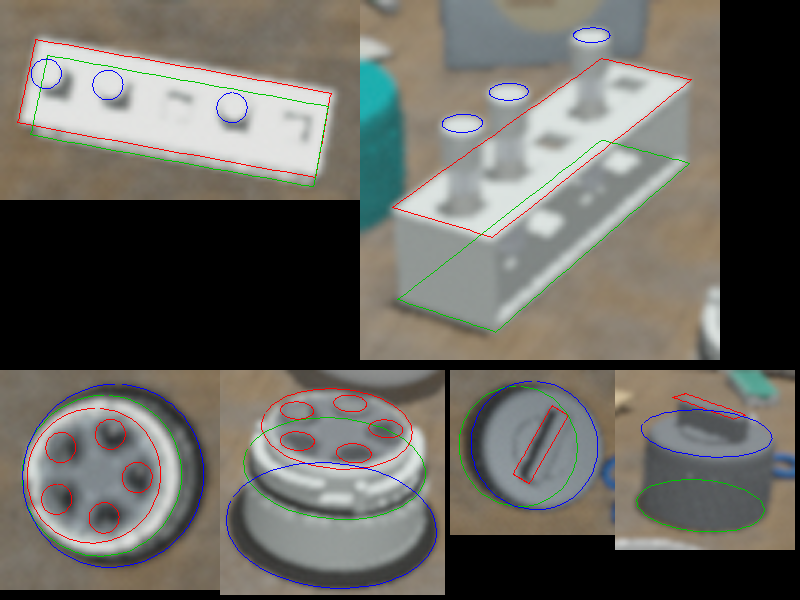

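>>> carry_out(
  targets=[
    {"dp": [0, 0, -100], "yaw": 0},
    {"dp": [0, 0, -100], "yaw": 0},
    {"dp": [640, -628, -100], "yaw": -63},
    {"dp": [640, -628, -100], "yaw": -63},
    {"dp": [640, -628, -100], "yaw": -63},
    {"dp": [640, -628, -100], "yaw": -63},
    {"dp": [640, -628, -100], "yaw": -63},
    {"dp": [640, -628, -100], "yaw": -63},
    {"dp": [640, -628, -100], "yaw": -63},
    {"dp": [640, -628, -100], "yaw": -63},
    {"dp": [640, -628, -100], "yaw": -63},
    {"dp": [640, -628, -100], "yaw": -63},
  ],
  fingers=0,
  grip_force=20,
)

```text
clock: 1.6
eef_pos: [481.0, -55.3, 339.3]
tcp_rot: [3.141, 0.0, 1.379]
contact_force: [0.6, -0.9, 0.4]
opening: 0.501
grasp_force: 0.0
```

```bash
python3 - <<'E'
from h import *
for n in CAL:
    R=cv2.Rodrigues(CAL[n]["rvec"])[0];print(n,-R.T@CAL[n]["tvec"])
for z in(95,103.5):print("lidbar",ray("top",[408.6,251],z),ray("side",[392.5,163.2],z))
E
```

```text
side [268.55205383 961.9720924  535.7478797 ]
top [ 407.24354603   11.95164941 1173.04858952]
lidbar [ 415.44040099 -247.35148054] [ 416.19148374 -245.79186672]
lidbar [ 415.37577193 -245.30697473] [ 413.34419799 -222.49965336]
```

>>> carry_out(
  targets=[
    {"dp": [254, 91, 0]},
    {"dp": [254, 91, 0]},
    {"dp": [254, 91, 0]},
    {"dp": [254, 91, 0]},
    {"dp": [254, 91, 0]},
    {"dp": [254, 91, 0]},
    {"dp": [254, 91, 185]},
    {"dp": [254, 91, 185]},
    {"dp": [254, 91, 185]},
    {"dp": [254, 91, 185]},
    {"dp": [254, 91, 185]},
  ],
)

```text
schema error: expected keys dp, yaw
```

```bash
python3 - <<'E'
from h import *
s=r.sense();print(s["eef_pos"],s["tcp_rot"],s["contact_force"],s["clock"])
ims={n:r.grab_frame(n) for n in CAL}
e=s["eef_pos"];y=s["tcp_rot"][2]
out=[]
for n in CAL:
    im=ims[n][:,:,::-1].copy();cv2.imwrite(f"pics/{n}1.png",im)
    c=proj(n,[[e[0],e[1],e[2]]])[0];x0,y0=int(c[0])-50,int(c[1])-50
    k=4;cr=cv2.resize(im[y0:y0+100,x0:x0+100],None,fx=k,fy=k,interpolation=cv2.INTER_CUBIC)
    for P in([[e[0],e[1],z] for z in(e[2]-8,e[2]+11)],[[e[0],e[1],z] for z in(6,110)]):
        q=((proj(n,P)-[x0,y0]+.5)*k).astype(int)
        for a in q:cv2.drawMarker(cr,tuple(int(v) for v in a),(0,0,255),0,8,1)
    for d in(92,46,-46):
        q=((proj(n,circ(601+.193*d,87+.981*d,110,11))-[x0,y0]+.5)*k).astype(np.int32);cv2.polylines(cr,[q.reshape(-1,1,2)],True,(255,0,0),1)
    out.append(cr)
cv2.imwrite("pics/v1.png",np.hstack(out))
E
```

```text
[480.96495518 -55.26863483 339.28273076] [3.14137272e+00 1.35415386e-04 1.37852185e+00] [ 0.63978063 -0.88597629  0.3669315 ] 1.6
```

View pics/v1.png

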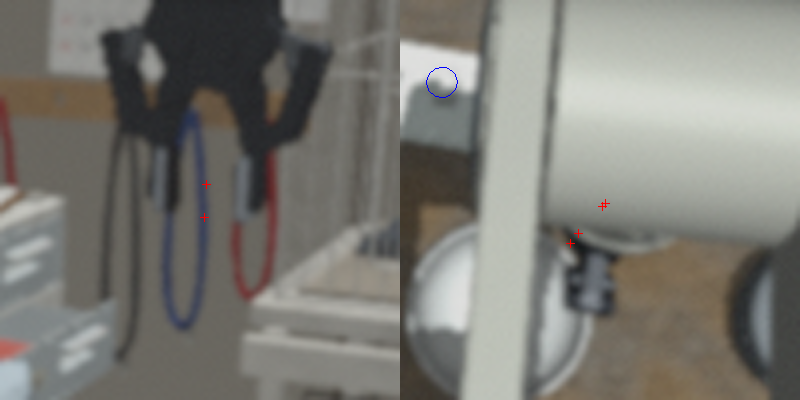

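The move was refused because every row needs a yaw. The picture shows the gripper still at its waypoint, with the fingertips at the projected point in the side view, so that calibration holds. In the top view the arm hides the gripper.

>>> carry_out(
  targets=[
    {"dp": [254, 91, 0], "yaw": 0},
    {"dp": [254, 91, 0], "yaw": 0},
    {"dp": [254, 91, 0], "yaw": 0},
    {"dp": [254, 91, 0], "yaw": 0},
    {"dp": [254, 91, 0], "yaw": 0},
    {"dp": [254, 91, 0], "yaw": 0},
    {"dp": [254, 91, 0], "yaw": 0},
    {"dp": [254, 91, 195], "yaw": 0},
    {"dp": [254, 91, 195], "yaw": 0},
    {"dp": [254, 91, 195], "yaw": 0},
    {"dp": [254, 91, 195], "yaw": 0},
    {"dp": [254, 91, 195], "yaw": 0},
  ],
)

```text
clock: 3.2
eef_pos: [619.0, 174.0, 146.0]
tcp_rot: [3.141, -0.0, 1.377]
contact_force: [0.9, -0.8, 1.1]
opening: 0.5
grasp_force: 0.0
```

```bash
cat > v.py <<'E'
import sys
from h import *
def view(name,cams=("side",),k=8,hw=40,hh=36,marks=(),loops=(),off=(0,0,-30)):
    s=r.sense();e=s["eef_pos"];print(e,s["tcp_rot"],s["contact_force"],s["opening"],s["clock"])
    out=[]
    for n in cams:
        im=r.grab_frame(n)[:,:,::-1].copy();cv2.imwrite(f"pics/{name}_{n}.png",im)
        c=proj(n,[np.array(off)+e])[0];x0,y0=int(c[0])-hw,int(c[1])-hh
        cr=cv2.resize(im[y0:y0+2*hh,x0:x0+2*hw],None,fx=k,fy=k,interpolation=cv2.INTER_CUBIC)
        for p in list(marks)+[e-[0,0,8],e+[0,0,11]]:
            q=((proj(n,[p])[0]-[x0,y0]+.5)*k).astype(int);cv2.drawMarker(cr,tuple(int(v) for v in q),(0,0,255),0,10,1)
        for L in loops:
            q=((proj(n,L)-[x0,y0]+.5)*k).astype(np.int32);cv2.polylines(cr,[q.reshape(-1,1,2)],True,(255,0,0),1)
        out.append(cr)
    cv2.imwrite(f"pics/{name}.png",np.hstack(out))
E
python3 - <<'E'
from v import *
view("v2",marks=[[618.5,177.3,110],[618.5,177.3,60],[609.9,132.1,110]],loops=[circ(618.5,177.3,110,11)])
E
```

```text
[618.99749128 173.97046663 145.98125207] [ 3.14050807e+00 -4.33624897e-04  1.37741411e+00] [ 0.92978376 -0.81158211  1.07472008] 0.4996033291662406 3.2
```

View pics/v2.png

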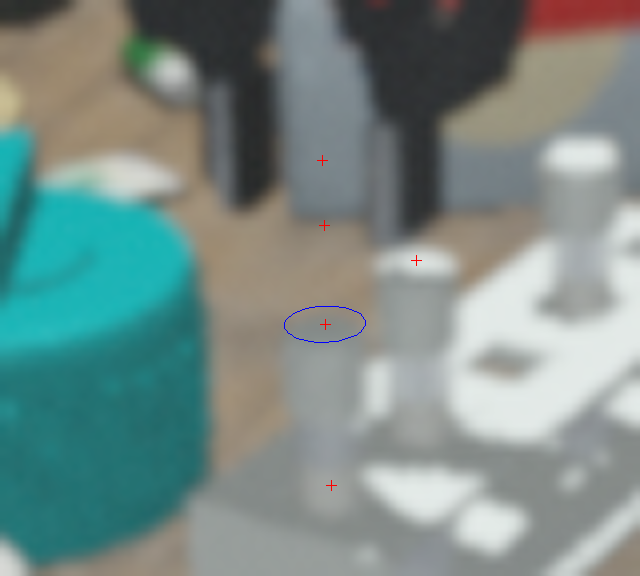

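Side view: tube 0's cap at crop (325,325) coincides with my estimate of (618.5,177.3). Descending to grip it.

>>> carry_out(
  targets=[
    {"dp": [3, -1, 0], "yaw": 0},
    {"dp": [3, -1, 15], "yaw": 0},
    {"dp": [3, -1, 30], "yaw": 0},
    {"dp": [3, -1, 45], "yaw": 0},
    {"dp": [3, -1, 60], "yaw": 0},
    {"dp": [3, -1, 60], "yaw": 0},
    {"dp": [3, -1, 60], "yaw": 0},
  ],
)

```text
clock: 4.12
eef_pos: [618.1, 177.8, 84.3]
tcp_rot: [3.142, -0.0, 1.378]
contact_force: [0.5, -0.2, 0.6]
opening: 0.498
grasp_force: 0.0
```

>>> carry_out(
  targets=[
    {"dp": [0, 0, 0], "yaw": 0},
    {"dp": [0, 0, 0], "yaw": 0},
    {"dp": [0, 0, 0], "yaw": 0},
    {"dp": [0, 0, 0], "yaw": 0},
    {"dp": [0, 0, 0], "yaw": 0},
    {"dp": [0, 0, 0], "yaw": 0},
  ],
  fingers=-1,
  grip_force=20,
)

```text
clock: 4.88
eef_pos: [618.4, 177.9, 84.9]
tcp_rot: [3.141, -0.001, 1.378]
contact_force: [-0.5, -0.6, 6.6]
opening: 0.254
grasp_force: 21.0
```

>>> carry_out(
  targets=[
    {"dp": [0, 0, 0], "yaw": 0},
    {"dp": [0, 0, 0], "yaw": 0},
    {"dp": [0, 0, 0], "yaw": -10},
    {"dp": [0, 0, 0], "yaw": -20},
    {"dp": [0, 0, 0], "yaw": -30},
    {"dp": [0, 0, 0], "yaw": -40},
    {"dp": [0, 0, 0], "yaw": -50},
    {"dp": [0, 0, 0], "yaw": -60},
    {"dp": [0, 0, 0], "yaw": -70},
    {"dp": [0, 0, 0], "yaw": -80},
    {"dp": [0, 0, 0], "yaw": -90},
    {"dp": [0, 0, 0], "yaw": -90},
  ],
  fingers=-0.25,
)

```text
clock: 6.38
eef_pos: [617.7, 177.7, 84.0]
tcp_rot: [-3.141, -0.0, 2.948]
contact_force: [-0.0, -0.8, -0.0]
opening: 0.376
grasp_force: 0.0
```

>>> carry_out(
  targets=[
    {"dp": [0, 0, 0], "yaw": 0},
    {"dp": [0, 0, 0], "yaw": 0},
    {"dp": [0, 0, 0], "yaw": 0},
    {"dp": [0, 0, 0], "yaw": 0},
    {"dp": [0, 0, 0], "yaw": 0},
  ],
  fingers=-1,
  grip_force=25,
)

```text
clock: 7.0
eef_pos: [617.9, 177.8, 84.3]
tcp_rot: [3.142, 0.0, 2.949]
contact_force: [-0.1, -0.3, -0.5]
opening: 0.25
grasp_force: 24.4
```

>>> carry_out(
  targets=[
    {"dp": [0, 0, -30], "yaw": 0},
    {"dp": [0, 0, -60], "yaw": 0},
    {"dp": [0, 0, -100], "yaw": 0},
    {"dp": [0, 0, -126], "yaw": 0},
    {"dp": [40, 9, -126], "yaw": 6},
    {"dp": [80, 18, -126], "yaw": 12},
    {"dp": [120, 26, -126], "yaw": 18},
    {"dp": [160, 35, -126], "yaw": 24},
    {"dp": [202, 44, -126], "yaw": 29},
    {"dp": [202, 44, -126], "yaw": 29},
    {"dp": [202, 44, -126], "yaw": 29},
  ],
)

```text
clock: 8.38
eef_pos: [428.6, 259.8, 210.6]
tcp_rot: [3.141, 0.001, 2.444]
contact_force: [-1.0, 0.2, -0.6]
opening: 0.247
grasp_force: 24.7
```

```bash
python3 - <<'E'
from h import *
ims={n:cv2.imread(f"pics/{n}0.png")[:,:,::-1].copy() for n in CAL};G=grads(ims)
B=("side","top")
for c in(B,("top",),("side",)):
    print("wells",fit(G,lambda x,y,f:wells(x,y)(f),[408,234,.88],[8,8,.1],c))
    print("foot",fit(G,lambda x,y:[circ(x,y,0,71)],[408,234],[10,10],c))
E
```

```text
wells (array([407.10587615, 233.34941357,   0.88351499]), np.float64(133.62269592285156))
foot (array([407.34263117, 232.31702747]), np.float64(33.3292121887207))
wells (array([407.93127232, 232.00124969,   0.88220368]), np.float64(86.66313171386719))
foot (array([408.24579454, 231.11977795]), np.float64(18.17498016357422))
wells (array([405.16737834, 236.17933091,   0.83855754]), np.float64(55.23279571533203))
foot (array([406.93641965, 233.72331459]), np.float64(15.97130012512207))
```

>>> carry_out(
  targets=[
    {"dp": [0, -2, 20], "yaw": 0},
    {"dp": [0, -2, 40], "yaw": 0},
    {"dp": [0, -2, 50], "yaw": 0},
    {"dp": [0, -2, 53], "yaw": 0},
    {"dp": [0, -2, 56], "yaw": 0},
    {"dp": [0, -2, 58], "yaw": 0},
    {"dp": [0, -2, 60], "yaw": 0},
    {"dp": [0, -2, 60], "yaw": 0},
  ],
)

```text
clock: 9.38
eef_pos: [426.8, 258.1, 150.3]
tcp_rot: [3.142, 0.0, 2.443]
contact_force: [-0.3, 0.4, -0.2]
opening: 0.25
grasp_force: 24.7
```

```bash
python3 - <<'E'
from v import *
view("v3",cams=("side",),off=(0,0,-50),k=10,hh=30,marks=[[427.5,257.9,76],[407.2,233.2,76]],loops=wells(407.2,233.2)(.883))
E
```

```text
[426.75910406 258.0968231  150.31635265] [3.14151328e+00 3.22675166e-05 2.44308820e+00] [-0.31220847  0.38261887 -0.18430602] 0.25043383263842994 9.375
```

View pics/v3.png

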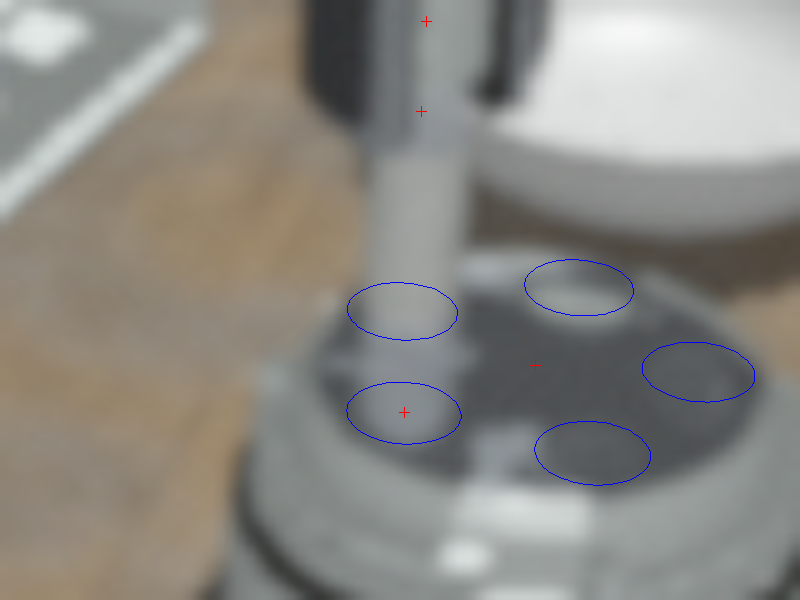

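The tube's lower end sits inside the blue well circle at (404,412), with no contact force. Lowering it.

>>> carry_out(
  targets=[
    {"dp": [0, 0, 4], "yaw": 0},
    {"dp": [0, 0, 8], "yaw": 0},
    {"dp": [0, 0, 14], "yaw": 0},
    {"dp": [0, 0, 20], "yaw": 0},
    {"dp": [0, 0, 28], "yaw": 0},
    {"dp": [0, 0, 36], "yaw": 0},
    {"dp": [0, 0, 44], "yaw": 0},
    {"dp": [0, 0, 50], "yaw": 0},
    {"dp": [0, 0, 54], "yaw": 0},
    {"dp": [0, 0, 57], "yaw": 0},
    {"dp": [0, 0, 57], "yaw": 0},
  ],
)

```text
clock: 10.8
eef_pos: [426.7, 258.1, 93.2]
tcp_rot: [-3.141, -0.0, 2.443]
contact_force: [0.0, -0.4, 0.4]
opening: 0.243
grasp_force: 24.7
```

>>> carry_out(
  targets=[
    {"dp": [0, 0, 1], "yaw": 0},
    {"dp": [0, 0, 2], "yaw": 0},
    {"dp": [0, 0, 3], "yaw": 0},
    {"dp": [0, 0, 4], "yaw": 0},
    {"dp": [0, 0, 4], "yaw": 0},
  ],
)

```text
clock: 11.42
eef_pos: [427.2, 258.3, 90.0]
tcp_rot: [3.141, 0.0, 2.443]
contact_force: [-1.5, -0.6, 8.3]
opening: 0.244
grasp_force: 25.3
```

>>> carry_out(
  targets=[
    {"dp": [0, 0, 0], "yaw": 0},
    {"dp": [0, 0, 0], "yaw": 0},
    {"dp": [0, 0, 0], "yaw": 0},
    {"dp": [0, 0, -15], "yaw": 0},
    {"dp": [0, 0, -40], "yaw": 0},
    {"dp": [0, 0, -80], "yaw": 0},
    {"dp": [-40, 4, -80], "yaw": -5},
    {"dp": [-90, 9, -80], "yaw": -12},
    {"dp": [-140, 13, -80], "yaw": -19},
    {"dp": [-180, 17, -80], "yaw": -25},
    {"dp": [-220, 21, -80], "yaw": -29},
    {"dp": [-220, 21, -80], "yaw": -29},
  ],
  fingers=-0.1,
)

```text
clock: 12.92
eef_pos: [610.9, 131.1, 170.2]
tcp_rot: [3.141, 0.002, 2.947]
contact_force: [0.3, 0.2, 0.2]
opening: 0.451
grasp_force: 0.0
```

```bash
python3 - <<'E'
from v import *
view("v4",off=(0,0,-70),marks=[[609.1,132.7,110]],loops=[circ(609.1,132.7,110,11)])
E
```

```text
[610.8833227  131.13834056 170.24402597] [3.14117862e+00 1.84143217e-03 2.94732609e+00] [0.281819   0.2060316  0.16244784] 0.45126059941740415 12.925
```

View pics/v4_side.png

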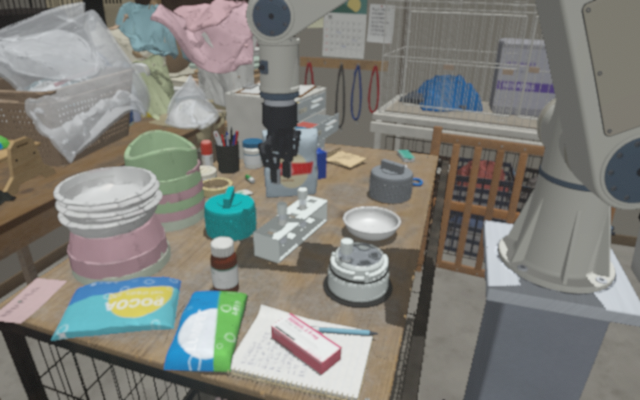

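Tube 0 stands in the canister at side (347,245). Tubes 1 and 2 are still upright in the rack.

>>> carry_out(
  targets=[
    {"dp": [2, 1, 20], "yaw": 0},
    {"dp": [2, 1, 40], "yaw": 0},
    {"dp": [2, 1, 55], "yaw": 0},
    {"dp": [2, 1, 70], "yaw": 0},
    {"dp": [2, 1, 86], "yaw": 0},
    {"dp": [2, 1, 86], "yaw": 0},
  ],
)

```text
clock: 13.72
eef_pos: [606.0, 133.8, 81.7]
tcp_rot: [-3.141, -0.002, 2.949]
contact_force: [0.0, -0.2, -0.1]
opening: 0.451
grasp_force: 0.0
```

>>> carry_out(
  targets=[
    {"dp": [0, 0, 0], "yaw": 0},
    {"dp": [0, 0, 0], "yaw": 0},
    {"dp": [0, 0, 0], "yaw": 0},
    {"dp": [0, 0, 0], "yaw": 0},
    {"dp": [0, 0, 0], "yaw": 0},
    {"dp": [0, 0, 0], "yaw": 0},
  ],
  fingers=-1,
)

```text
clock: 14.48
eef_pos: [607.1, 134.0, 83.5]
tcp_rot: [3.141, 0.0, 2.949]
contact_force: [-0.1, -0.8, 1.1]
opening: 0.251
grasp_force: 24.6
```

>>> carry_out(
  targets=[
    {"dp": [0, 0, 0], "yaw": 0},
    {"dp": [0, 0, 0], "yaw": 0},
    {"dp": [0, 0, 0], "yaw": 10},
    {"dp": [0, 0, 0], "yaw": 20},
    {"dp": [0, 0, 0], "yaw": 30},
    {"dp": [0, 0, 0], "yaw": 40},
    {"dp": [0, 0, 0], "yaw": 50},
    {"dp": [0, 0, 0], "yaw": 60},
    {"dp": [0, 0, 0], "yaw": 70},
    {"dp": [0, 0, 0], "yaw": 80},
    {"dp": [0, 0, 0], "yaw": 90},
    {"dp": [0, 0, 0], "yaw": 90},
  ],
  fingers=-0.2,
)

```text
clock: 15.98
eef_pos: [606.9, 134.0, 83.2]
tcp_rot: [-3.141, 0.0, 1.379]
contact_force: [0.1, -0.3, 0.5]
opening: 0.401
grasp_force: 0.0
```

>>> carry_out(
  targets=[
    {"dp": [0, 0, 0], "yaw": 0},
    {"dp": [0, 0, 0], "yaw": 0},
    {"dp": [0, 0, 0], "yaw": 0},
    {"dp": [0, 0, 0], "yaw": 0},
    {"dp": [0, 0, 0], "yaw": 0},
    {"dp": [0, 0, 0], "yaw": 0},
  ],
  fingers=-1,
)

```text
clock: 16.73
eef_pos: [607.2, 134.0, 83.3]
tcp_rot: [3.141, -0.0, 1.379]
contact_force: [2.7, -0.2, -0.4]
opening: 0.249
grasp_force: 24.5
```

>>> carry_out(
  targets=[
    {"dp": [0, 0, -30], "yaw": 0},
    {"dp": [0, 0, -60], "yaw": 0},
    {"dp": [0, 0, -100], "yaw": 0},
    {"dp": [0, 0, -127], "yaw": 0},
    {"dp": [8, -45, -127], "yaw": -5},
    {"dp": [16, -90, -127], "yaw": -10},
    {"dp": [25, -135, -127], "yaw": -15},
    {"dp": [33, -180, -127], "yaw": -20},
    {"dp": [41, -225, -127], "yaw": -25},
    {"dp": [45, -244, -127], "yaw": -25.6},
    {"dp": [45, -244, -127], "yaw": -25.6},
    {"dp": [45, -244, -127], "yaw": -25.6},
  ],
)

```text
clock: 18.23
eef_pos: [377.2, 224.9, 210.5]
tcp_rot: [3.141, 0.0, 1.824]
contact_force: [-0.1, -0.4, -0.9]
opening: 0.246
grasp_force: 24.6
```

>>> carry_out(
  targets=[
    {"dp": [0, -1, 20], "yaw": 0},
    {"dp": [0, -1, 40], "yaw": 0},
    {"dp": [0, -1, 50], "yaw": 0},
    {"dp": [0, -1, 53], "yaw": 0},
    {"dp": [0, -1, 56], "yaw": 0},
    {"dp": [0, -1, 58], "yaw": 0},
    {"dp": [0, -1, 61], "yaw": 0},
    {"dp": [0, -1, 61], "yaw": 0},
  ],
)

```text
clock: 19.23
eef_pos: [375.1, 224.6, 149.3]
tcp_rot: [-3.142, 0.0, 1.825]
contact_force: [0.2, 0.6, 0.7]
opening: 0.249
grasp_force: 24.6
```

>>> carry_out(
  targets=[
    {"dp": [0, 0, 3], "yaw": 0},
    {"dp": [0, 0, 5], "yaw": 0},
    {"dp": [0, 0, 5], "yaw": 0},
  ],
)

```text
clock: 19.6
eef_pos: [374.9, 224.5, 144.1]
tcp_rot: [-3.141, 0.0, 1.825]
contact_force: [0.5, 0.4, -0.2]
opening: 0.248
grasp_force: 24.6
```

>>> carry_out(
  targets=[
    {"dp": [0, 1, 4], "yaw": 0},
    {"dp": [0, 1, 10], "yaw": 0},
    {"dp": [0, 1, 18], "yaw": 0},
    {"dp": [0, 1, 26], "yaw": 0},
    {"dp": [0, 1, 34], "yaw": 0},
    {"dp": [0, 1, 42], "yaw": 0},
    {"dp": [0, 1, 48], "yaw": 0},
    {"dp": [0, 1, 51], "yaw": 0},
    {"dp": [0, 1, 51], "yaw": 0},
  ],
)

```text
clock: 20.72
eef_pos: [376.0, 224.8, 93.2]
tcp_rot: [-3.141, 0.0, 1.825]
contact_force: [-0.2, 0.2, 0.1]
opening: 0.251
grasp_force: 24.6
```

>>> carry_out(
  targets=[
    {"dp": [0, 0, 1], "yaw": 0},
    {"dp": [0, 0, 2], "yaw": 0},
    {"dp": [0, 0, 3], "yaw": 0},
    {"dp": [0, 0, 4], "yaw": 0},
    {"dp": [0, 0, 4.5], "yaw": 0},
    {"dp": [0, 0, 4.5], "yaw": 0},
  ],
)

```text
clock: 21.48
eef_pos: [376.4, 225.0, 89.1]
tcp_rot: [3.141, -0.0, 1.825]
contact_force: [-0.6, -0.1, 5.6]
opening: 0.248
grasp_force: 24.8
```

>>> carry_out(
  targets=[
    {"dp": [0, 0, 0], "yaw": 0},
    {"dp": [0, 0, 0], "yaw": 0},
    {"dp": [0, 0, 0], "yaw": 0},
    {"dp": [0, 0, -15], "yaw": 0},
    {"dp": [0, 0, -40], "yaw": 0},
    {"dp": [0, 0, -80], "yaw": 0},
    {"dp": [-50, 35, -80], "yaw": 5},
    {"dp": [-90, 63, -80], "yaw": 12},
    {"dp": [-135, 95, -80], "yaw": 19},
    {"dp": [-180, 127, -80], "yaw": 25},
    {"dp": [-230, 162, -80], "yaw": 25.5},
    {"dp": [-230, 162, -80], "yaw": 25.5},
  ],
  fingers=-0.1,
)

```text
clock: 22.98
eef_pos: [593.6, 40.4, 168.6]
tcp_rot: [3.14, 0.0, 1.377]
contact_force: [-1.4, 0.6, -1.1]
opening: 0.45
grasp_force: 0.0
```

>>> carry_out(
  targets=[
    {"dp": [0, 0, 0], "yaw": 0},
    {"dp": [0, 0, 0], "yaw": 0},
  ],
)

```text
clock: 23.22
eef_pos: [589.7, 43.8, 168.6]
tcp_rot: [-3.141, 0.0, 1.381]
contact_force: [-0.6, 0.5, 0.1]
opening: 0.453
grasp_force: 0.0
```

>>> carry_out(
  targets=[
    {"dp": [-1, 1, 20], "yaw": 0},
    {"dp": [-1, 1, 40], "yaw": 0},
    {"dp": [-1, 1, 55], "yaw": 0},
    {"dp": [-1, 1, 70], "yaw": 0},
    {"dp": [-1, 1, 85], "yaw": 0},
    {"dp": [-1, 1, 85], "yaw": 0},
    {"dp": [-1, 1, 85], "yaw": 0},
  ],
)

```text
clock: 24.1
eef_pos: [591.8, 41.8, 84.0]
tcp_rot: [3.141, -0.0, 1.38]
contact_force: [1.0, -0.2, 0.8]
opening: 0.449
grasp_force: 0.0
```

>>> carry_out(
  targets=[
    {"dp": [0, 0, 0], "yaw": 0},
    {"dp": [0, 0, 0], "yaw": 0},
    {"dp": [0, 0, 0], "yaw": 0},
    {"dp": [0, 0, 0], "yaw": 0},
    {"dp": [0, 0, 0], "yaw": 0},
    {"dp": [0, 0, 0], "yaw": 0},
  ],
  fingers=-1,
)

```text
clock: 24.85
eef_pos: [592.0, 41.9, 84.4]
tcp_rot: [3.141, -0.0, 1.38]
contact_force: [-0.2, -0.3, 5.7]
opening: 0.25
grasp_force: 24.6
```

>>> carry_out(
  targets=[
    {"dp": [0, 0, 0], "yaw": 0},
    {"dp": [0, 0, 0], "yaw": 0},
    {"dp": [0, 0, 0], "yaw": -10},
    {"dp": [0, 0, 0], "yaw": -20},
    {"dp": [0, 0, 0], "yaw": -30},
    {"dp": [0, 0, 0], "yaw": -40},
    {"dp": [0, 0, 0], "yaw": -50},
    {"dp": [0, 0, 0], "yaw": -60},
    {"dp": [0, 0, 0], "yaw": -70},
    {"dp": [0, 0, 0], "yaw": -80},
    {"dp": [0, 0, 0], "yaw": -90},
    {"dp": [0, 0, 0], "yaw": -90},
  ],
  fingers=-0.2,
)

```text
clock: 26.35
eef_pos: [591.3, 41.8, 83.5]
tcp_rot: [-3.141, -0.001, 2.95]
contact_force: [0.7, -0.6, -0.5]
opening: 0.404
grasp_force: 0.0
```

>>> carry_out(
  targets=[
    {"dp": [0, 0, 0], "yaw": 0},
    {"dp": [0, 0, 0], "yaw": 0},
    {"dp": [0, 0, 0], "yaw": 0},
    {"dp": [0, 0, 0], "yaw": 0},
    {"dp": [0, 0, 0], "yaw": 0},
    {"dp": [0, 0, 0], "yaw": 0},
  ],
  fingers=-1,
)

```text
clock: 27.1
eef_pos: [591.5, 41.9, 83.8]
tcp_rot: [3.142, -0.0, 2.951]
contact_force: [0.1, 0.1, -0.5]
opening: 0.25
grasp_force: 24.4
```

>>> carry_out(
  targets=[
    {"dp": [0, 0, -30], "yaw": 0},
    {"dp": [0, 0, -60], "yaw": 0},
    {"dp": [0, 0, -100], "yaw": 0},
    {"dp": [0, 0, -127], "yaw": 0},
    {"dp": [40, 22, -127], "yaw": -2},
    {"dp": [80, 45, -127], "yaw": -4},
    {"dp": [120, 67, -127], "yaw": -6},
    {"dp": [160, 90, -127], "yaw": -7.5},
    {"dp": [200, 112, -127], "yaw": -7.5},
    {"dp": [213, 121, -127], "yaw": -7.5},
    {"dp": [213, 121, -127], "yaw": -7.5},
    {"dp": [213, 121, -127], "yaw": -7.5},
  ],
)

```text
clock: 28.6
eef_pos: [406.3, 200.7, 210.9]
tcp_rot: [3.142, 0.001, 3.082]
contact_force: [0.6, -0.7, 0.2]
opening: 0.248
grasp_force: 24.6
```

>>> carry_out(
  targets=[
    {"dp": [0, 0, 20], "yaw": 0},
    {"dp": [0, 0, 40], "yaw": 0},
    {"dp": [0, 0, 50], "yaw": 0},
    {"dp": [0, 0, 53], "yaw": 0},
    {"dp": [0, 0, 53], "yaw": 0},
    {"dp": [0, 0, 53], "yaw": 0},
  ],
)

```text
clock: 29.35
eef_pos: [405.8, 201.2, 158.3]
tcp_rot: [3.141, 0.001, 3.082]
contact_force: [0.4, -0.2, 0.2]
opening: 0.25
grasp_force: 24.6
```

Well aligned. Lowering it into the mouth, then to the bottom.

>>> carry_out(
  targets=[
    {"dp": [0, 0, 3], "yaw": 0},
    {"dp": [0, 0, 6], "yaw": 0},
    {"dp": [0, 0, 9], "yaw": 0},
    {"dp": [0, 0, 12], "yaw": 0},
    {"dp": [0, 0, 14], "yaw": 0},
    {"dp": [0, 0, 14], "yaw": 0},
  ],
)

```text
clock: 30.1
eef_pos: [405.2, 201.0, 143.6]
tcp_rot: [-3.141, -0.0, 3.082]
contact_force: [-0.4, -0.3, -0.6]
opening: 0.249
grasp_force: 24.6
```

>>> carry_out(
  targets=[
    {"dp": [0, 0, 4], "yaw": 0},
    {"dp": [0, 0, 10], "yaw": 0},
    {"dp": [0, 0, 18], "yaw": 0},
    {"dp": [0, 0, 26], "yaw": 0},
    {"dp": [0, 0, 34], "yaw": 0},
    {"dp": [0, 0, 42], "yaw": 0},
    {"dp": [0, 0, 48], "yaw": 0},
    {"dp": [0, 0, 51], "yaw": 0},
    {"dp": [0, 0, 51], "yaw": 0},
  ],
)

```text
clock: 31.22
eef_pos: [405.3, 201.0, 92.6]
tcp_rot: [-3.141, -0.0, 3.082]
contact_force: [-0.1, 0.2, -1.2]
opening: 0.255
grasp_force: 24.6
```

>>> carry_out(
  targets=[
    {"dp": [0, 0, 1], "yaw": 0},
    {"dp": [0, 0, 2], "yaw": 0},
    {"dp": [0, 0, 3], "yaw": 0},
    {"dp": [0, 0, 4], "yaw": 0},
    {"dp": [0, 0, 4], "yaw": 0},
  ],
)

```text
clock: 31.85
eef_pos: [406.0, 201.3, 89.5]
tcp_rot: [3.141, 0.001, 3.082]
contact_force: [-1.5, -0.3, 9.7]
opening: 0.246
grasp_force: 25.2
```

>>> carry_out(
  targets=[
    {"dp": [0, 0, 0], "yaw": 0},
    {"dp": [0, 0, 0], "yaw": 0},
    {"dp": [0, 0, 0], "yaw": 0},
    {"dp": [0, 0, -15], "yaw": 0},
    {"dp": [0, 0, -40], "yaw": 0},
    {"dp": [0, 0, -100], "yaw": 0},
    {"dp": [0, 0, -160], "yaw": 0},
    {"dp": [-207, -208, -160], "yaw": 50},
    {"dp": [-207, -208, -160], "yaw": 50},
    {"dp": [-207, -208, -160], "yaw": 50},
    {"dp": [-207, -208, -160], "yaw": 50},
    {"dp": [-207, -208, -160], "yaw": 50},
  ],
  fingers=-0.1,
)

```text
clock: 33.35
eef_pos: [600.9, -21.3, 249.9]
tcp_rot: [3.141, 0.001, 2.203]
contact_force: [0.8, 1.0, 0.1]
opening: 0.448
grasp_force: 0.0
```

```bash
python3 - <<'E'
from h import *
s=r.sense();print(s["eef_pos"],s["tcp_rot"],s["clock"])
out=np.zeros((600,800,3),np.uint8)
im={n:np.median([r.grab_frame(n) for _ in range(5)],axis=0).astype(np.uint8) for n in CAL}
for n in im:cv2.imwrite(f"pics/l_{n}.png",im[n][:,:,::-1])
c=proj("top",[[415,-246,90]])[0].astype(int);d=proj("side",[[415,-246,70]])[0].astype(int);e=proj("side",[[407,233,90]])[0].astype(int);f=proj("top",[[407,233,76]])[0].astype(int)
print(c,d,e,f)
def z(n,c,h,k):
    a=im[n][c[1]-h:c[1]+h,c[0]-h:c[0]+h,::-1];return cv2.resize(a,(k,k),interpolation=cv2.INTER_CUBIC)
out[:400,:400]=z("top",c,25,400);out[:400,400:]=z("side",d,25,400);out[400:,:200]=z("side",e,30,200);out[400:,200:400]=z("top",f,30,200)
cv2.imwrite("pics/l.png",out)
E
```

```text
[600.90142177 -21.30805652 249.88199549] [3.14087209e+00 7.88299742e-04 2.20281482e+00] 33.35
[407 251] [392 171] [359 246] [243 256]
```

View pics/l.png

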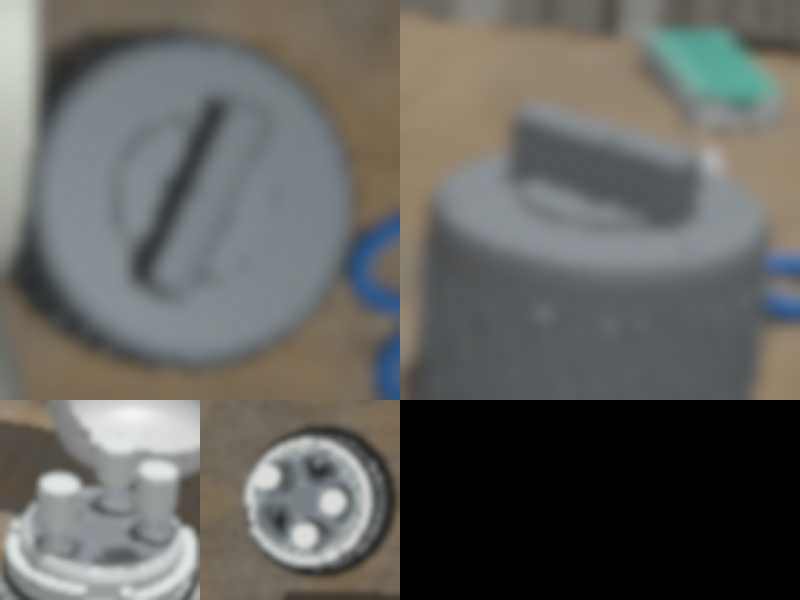

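```bash
python3 - <<'E'
from h import *
print("bar",ray("top",[408,250.3],103.5),ray("side",[392.5,162.4],103.5))
for z in(72,76,78):print("disc",z,ray("top",[406.1,250.5],z))
a,b=ray("top",[382+250/8,226+107/8],103.5),ray("top",[382+180/8,226+290/8],103.5);print(a,b,np.degrees(np.arctan2(*(a-b)[::-1])))
G=grads({n:cv2.imread(f"pics/l_{n}.png")[:,:,::-1].copy() for n in CAL})
print(fit(G,lambda x,y,w:[rect(x,y,103.5,76,18,w)],[415,-244,-.365],[5,5,.15]))
print(fit(G,lambda x,y,w:[rect(x,y,103.5,76,18,w)],[415,-244,-.365],[5,5,.15],("top",)))
print(fit(G,lambda x,y:[circ(x,y,0,62.5)],[415,-244],[8,8],("side",)))
c=wells(407.2,233.2)(.883)
print("neck now",fit(G,neck,[407,233],[8,8]))
E
```

```text
bar [ 417.39998164 -243.65834906] [ 414.34904126 -229.09590991]
disc 72 [ 417.20619386 -245.49920035]
disc 76 [ 417.17000055 -244.56390702]
disc 78 [ 417.15190389 -244.09626036]
[ 448.42307949 -260.32651708] [ 383.64362133 -232.08544884] -23.55513890165477
(array([ 418.4472375 , -234.26380701,   -0.43487517]), np.float64(15.762834548950195))
(array([ 413.84991903, -242.91793181,   -0.49924052]), np.float64(7.794697284698486))
(array([ 420.08924783, -230.66059298]), np.float64(8.800771713256836))
neck now (array([407.62051616, 234.38489852]), np.float64(63.98421096801758))
```

The canister holds three seated tubes. The lid is at about (417,-243), with the bar at about -23.5°. I'll centre on it by pinching the bar's ends first.

>>> carry_out(
  targets=[
    {"dp": [-70, -279, 0], "yaw": 59.7},
    {"dp": [-70, -279, 0], "yaw": 59.7},
    {"dp": [-70, -279, 0], "yaw": 59.7},
    {"dp": [-70, -279, 0], "yaw": 59.7},
    {"dp": [-70, -279, 0], "yaw": 59.7},
    {"dp": [-70, -279, 0], "yaw": 59.7},
    {"dp": [-70, -279, 0], "yaw": 59.7},
    {"dp": [-70, -279, 60], "yaw": 59.7},
    {"dp": [-70, -279, 115], "yaw": 59.7},
    {"dp": [-70, -279, 125], "yaw": 59.7},
    {"dp": [-70, -279, 125], "yaw": 59.7},
    {"dp": [-70, -279, 125], "yaw": 59.7},
  ],
  fingers=1,
  grip_force=20,
)

```text
clock: 35.35
eef_pos: [418.6, -242.0, 125.7]
tcp_rot: [3.138, 0.0, 1.168]
contact_force: [0.0, -0.4, -0.0]
opening: 0.998
grasp_force: 0.0
```

```bash
python3 - <<'E'
from v import *
a=np.radians(-23.5);u=np.array([np.cos(a),np.sin(a),0])*38
view("v5",off=(0,0,-40),k=10,hh=30,marks=[np.array([417,-243,103.5])+u,np.array([417,-243,103.5])-u])
E
```

```text
[ 418.61312077 -242.00597228  125.70709777] [3.13847711e+00 3.76682181e-04 1.16815726e+00] [ 0.00441549 -0.41805955 -0.02424427] 0.9975798064113472 35.35
```

View pics/v5.png

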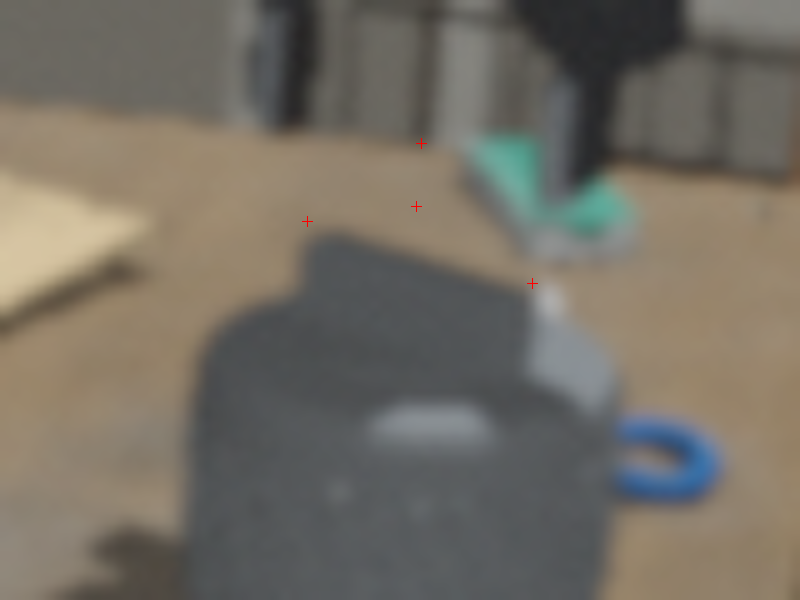

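>>> carry_out(
  targets=[
    {"dp": [-1, -1, 5], "yaw": 0},
    {"dp": [-1, -1, 12], "yaw": 0},
    {"dp": [-1, -1, 19], "yaw": 0},
    {"dp": [-1, -1, 25], "yaw": 0},
    {"dp": [-1, -1, 31], "yaw": 0},
    {"dp": [-1, -1, 35], "yaw": 0},
    {"dp": [-1, -1, 35], "yaw": 0},
  ],
)

```text
clock: 36.28
eef_pos: [415.7, -241.8, 88.4]
tcp_rot: [-3.141, -0.0, 1.167]
contact_force: [0.0, -0.0, 0.4]
opening: 1.001
grasp_force: 0.0
```

>>> carry_out(
  targets=[
    {"dp": [0, 0, 0], "yaw": 0},
    {"dp": [0, 0, 0], "yaw": 0},
    {"dp": [0, 0, 0], "yaw": 0},
    {"dp": [0, 0, 0], "yaw": 0},
  ],
  fingers=0.6,
)

```text
clock: 36.78
eef_pos: [416.0, -242.0, 89.1]
tcp_rot: [3.141, 0.0, 1.167]
contact_force: [-0.8, 0.9, 5.0]
opening: 0.889
grasp_force: 23.4
```

>>> carry_out(
  targets=[
    {"dp": [0, 0, 0], "yaw": 0},
    {"dp": [0, 0, 0], "yaw": 0},
    {"dp": [0, 0, -15], "yaw": 0},
    {"dp": [0, 0, -30], "yaw": -10},
    {"dp": [0, 0, -30], "yaw": -20},
    {"dp": [0, 0, -30], "yaw": -30},
    {"dp": [0, 0, -30], "yaw": -40},
    {"dp": [0, 0, -30], "yaw": -50},
    {"dp": [0, 0, -30], "yaw": -60},
    {"dp": [0, 0, -30], "yaw": -70},
    {"dp": [0, 0, -30], "yaw": -80},
    {"dp": [0, 0, -30], "yaw": -90},
  ],
  fingers=1,
)

```text
clock: 38.28
eef_pos: [416.2, -242.1, 119.8]
tcp_rot: [-3.141, 0.001, 2.744]
contact_force: [-0.2, -0.6, 0.0]
opening: 1.0
grasp_force: 0.0
```

>>> carry_out(
  targets=[
    {"dp": [0, 0, 0], "yaw": 0},
    {"dp": [0, 0, 8], "yaw": 0},
    {"dp": [0, 0, 16], "yaw": 0},
    {"dp": [0, 0, 22], "yaw": 0},
    {"dp": [0, 0, 27], "yaw": 0},
    {"dp": [0, 0, 27], "yaw": 0},
    {"dp": [0, 0, 27], "yaw": 0},
  ],
  fingers=0,
)

```text
clock: 39.15
eef_pos: [415.9, -242.0, 91.8]
tcp_rot: [3.142, 0.0, 2.738]
contact_force: [-0.2, -1.0, 0.3]
opening: 0.505
grasp_force: 0.0
```

>>> carry_out(
  targets=[
    {"dp": [0, 0, 0], "yaw": 0},
    {"dp": [0, 0, 0], "yaw": 0},
    {"dp": [0, 0, 0], "yaw": 0},
    {"dp": [0, 0, 0], "yaw": 0},
    {"dp": [0, 0, 0], "yaw": 0},
    {"dp": [0, 0, 0], "yaw": 0},
  ],
  fingers=-1,
  grip_force=60,
)

```text
clock: 39.9
eef_pos: [416.1, -242.1, 92.1]
tcp_rot: [-3.142, 0.001, 2.738]
contact_force: [0.4, -0.2, 6.6]
opening: 0.194
grasp_force: 60.9
```

>>> carry_out(
  targets=[
    {"dp": [0, 0, -10], "yaw": 0},
    {"dp": [0, 0, -30], "yaw": 0},
    {"dp": [0, 0, -60], "yaw": 0},
    {"dp": [0, 0, -95], "yaw": 0},
    {"dp": [0, 0, -130], "yaw": 0},
    {"dp": [0, 0, -155], "yaw": 0},
    {"dp": [10, 22, -160], "yaw": 0},
    {"dp": [24, 54, -160], "yaw": 5},
    {"dp": [40, 89, -160], "yaw": 10},
    {"dp": [56, 124, -160], "yaw": 15},
    {"dp": [72, 160, -160], "yaw": 20},
    {"dp": [88, 196, -160], "yaw": 25},
  ],
)

```text
clock: 41.4
eef_pos: [411.4, -26.0, 252.1]
tcp_rot: [3.142, 0.0, 2.299]
contact_force: [0.2, -0.3, -1.5]
opening: 0.196
grasp_force: 60.0
```

>>> carry_out(
  targets=[
    {"dp": [16, 36, 0], "yaw": 5},
    {"dp": [32, 71, 0], "yaw": 10},
    {"dp": [48, 107, 0], "yaw": 15},
    {"dp": [64, 142, 0], "yaw": 20},
    {"dp": [80, 178, 0], "yaw": 25},
    {"dp": [94, 210, 0], "yaw": 30},
    {"dp": [103, 229, 0], "yaw": 32},
    {"dp": [107, 238, 0], "yaw": 32},
    {"dp": [107, 238, 0], "yaw": 32},
    {"dp": [107, 238, 0], "yaw": 32},
  ],
)

```text
clock: 42.65
eef_pos: [517.3, 210.6, 251.8]
tcp_rot: [-3.141, 0.0, 1.743]
contact_force: [0.0, 0.4, -3.3]
opening: 0.195
grasp_force: 60.0
```

>>> carry_out(
  targets=[
    {"dp": [10, -25, 0], "yaw": 0},
    {"dp": [20, -52, 0], "yaw": 0},
    {"dp": [31, -80, 0], "yaw": 0},
    {"dp": [41, -104.5, 0], "yaw": 0},
    {"dp": [41, -104.5, 0], "yaw": 0},
    {"dp": [41, -104.5, 10], "yaw": 0},
    {"dp": [41, -104.5, 20], "yaw": 0},
    {"dp": [41, -104.5, 25], "yaw": 0},
    {"dp": [41, -104.5, 25], "yaw": 0},
    {"dp": [41, -104.5, 25], "yaw": 0},
  ],
)

```text
clock: 43.9
eef_pos: [407.9, 233.9, 226.8]
tcp_rot: [-3.142, -0.0, 1.743]
contact_force: [-0.3, 0.6, -1.6]
opening: 0.194
grasp_force: 60.0
```

```bash
python3 - <<'E'
from v import *
s=r.sense();e=s["eef_pos"]
view("v6",off=(0,0,-110),k=6,hw=55,hh=50,marks=[[407.2,233.2,76]],loops=[circ(e[0],e[1],e[2]-92,62.5),circ(407.2,233.2,46,60)])
E
```

```text
[407.91986183 233.90759088 226.81133433] [-3.14159253e+00 -5.09398135e-06  1.74302062e+00] [-0.32568558  0.56449402 -1.58048453] 0.1943997214335908 43.9
```

View pics/v6.png

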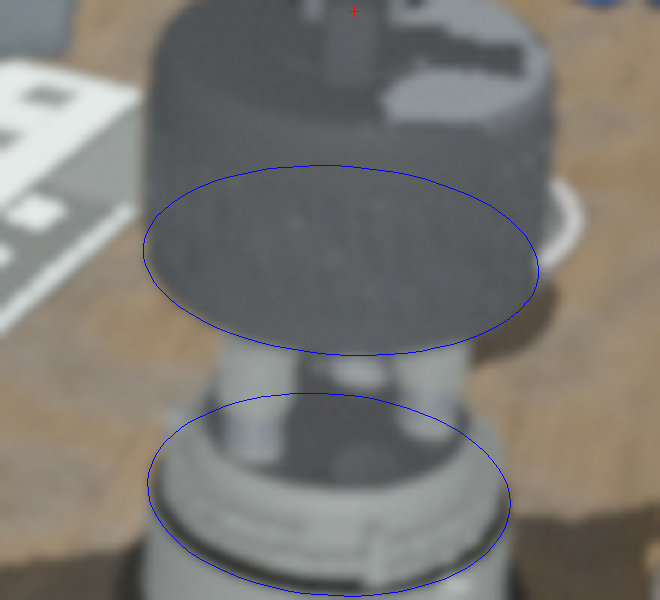

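The lid hangs level over the tubes (bottom ellipse centred at (340,260)), centred on the canister. Lowering gently.

>>> carry_out(
  targets=[
    {"dp": [-0.5, -0.7, 10], "yaw": 0},
    {"dp": [-0.5, -0.7, 20], "yaw": 0},
    {"dp": [-0.5, -0.7, 30], "yaw": 0},
    {"dp": [-0.5, -0.7, 40], "yaw": 0},
    {"dp": [-0.5, -0.7, 50], "yaw": 0},
    {"dp": [-0.5, -0.7, 58], "yaw": 0},
    {"dp": [-0.5, -0.7, 64], "yaw": 0},
    {"dp": [-0.5, -0.7, 64], "yaw": 0},
  ],
)

```text
clock: 44.95
eef_pos: [406.9, 233.1, 162.4]
tcp_rot: [-3.141, 0.0, 1.743]
contact_force: [-0.6, 1.0, -1.7]
opening: 0.196
grasp_force: 60.0
```

>>> carry_out(
  targets=[
    {"dp": [0, 0, 1], "yaw": 0},
    {"dp": [0, 0, 2], "yaw": 0},
    {"dp": [0, 0, 3], "yaw": 0},
    {"dp": [0, 0, 4], "yaw": 0},
    {"dp": [0, 0, 4], "yaw": 0},
  ],
)

```text
clock: 45.58
eef_pos: [407.1, 233.2, 158.7]
tcp_rot: [-3.142, 0.0, 1.743]
contact_force: [-0.7, -0.2, -2.3]
opening: 0.195
grasp_force: 60.0
```

>>> carry_out(
  targets=[
    {"dp": [0, 0, 0.7], "yaw": 0},
    {"dp": [0, 0, 1.4], "yaw": 0},
    {"dp": [0, 0, 2.1], "yaw": 0},
    {"dp": [0, 0, 2.1], "yaw": 0},
  ],
)

```text
clock: 46.08
eef_pos: [407.1, 233.2, 156.6]
tcp_rot: [-3.141, 0.0, 1.743]
contact_force: [-0.4, -0.1, -1.7]
opening: 0.197
grasp_force: 60.0
```

>>> carry_out(
  targets=[
    {"dp": [0, 0, 0.7], "yaw": 0},
    {"dp": [0, 0, 1.4], "yaw": 0},
    {"dp": [0, 0, 2.1], "yaw": 0},
    {"dp": [0, 0, 2.1], "yaw": 0},
  ],
)

```text
clock: 46.58
eef_pos: [407.3, 233.2, 155.2]
tcp_rot: [3.141, 0.0, 1.743]
contact_force: [-2.3, -3.1, 7.0]
opening: 0.193
grasp_force: 61.4
```

>>> carry_out(
  targets=[
    {"dp": [0, 0, -0.3], "yaw": -5},
    {"dp": [0, 0, -0.6], "yaw": -10},
    {"dp": [0, 0, -0.8], "yaw": -15},
    {"dp": [0, 0, -1.1], "yaw": -20},
    {"dp": [0, 0, -1.1], "yaw": -20},
  ],
)

```text
clock: 47.2
eef_pos: [407.7, 233.7, 156.3]
tcp_rot: [3.14, -0.0, 2.092]
contact_force: [-0.4, -0.2, 6.3]
opening: 0.19
grasp_force: 60.9
```

>>> carry_out(
  targets=[
    {"dp": [0, 0, -0.3], "yaw": -5},
    {"dp": [0, 0, -0.6], "yaw": -10},
    {"dp": [0, 0, -0.8], "yaw": -15},
    {"dp": [0, 0, -1.1], "yaw": -20},
    {"dp": [0, 0, -1.1], "yaw": -20},
  ],
)

```text
clock: 47.82
eef_pos: [407.6, 233.7, 157.4]
tcp_rot: [3.14, 0.0, 2.44]
contact_force: [-1.5, -0.0, 5.0]
opening: 0.196
grasp_force: 61.0
```

>>> carry_out(
  targets=[
    {"dp": [0, 0, -0.2], "yaw": -4},
    {"dp": [0, 0, -0.3], "yaw": -8},
    {"dp": [0, 0, -0.3], "yaw": -12},
    {"dp": [0, 0, -0.3], "yaw": -12},
  ],
)

```text
clock: 48.32
eef_pos: [407.8, 233.8, 157.9]
tcp_rot: [3.14, 0.001, 2.649]
contact_force: [-1.5, 0.3, 9.5]
opening: 0.198
grasp_force: 61.5
```

>>> carry_out(
  targets=[
    {"dp": [0, 0, 0], "yaw": -3},
    {"dp": [0, 0, 0], "yaw": -6},
    {"dp": [0, 0, 0], "yaw": -6},
  ],
)

```text
clock: 48.7
eef_pos: [407.7, 233.6, 157.5]
tcp_rot: [3.14, 0.001, 2.754]
contact_force: [-0.1, 0.8, 4.8]
opening: 0.195
grasp_force: 60.8
```

>>> carry_out(
  targets=[
    {"dp": [0, 0, 0], "yaw": -3},
    {"dp": [0, 0, 0], "yaw": -5},
    {"dp": [0, 0, 0], "yaw": -5},
  ],
)

```text
clock: 49.08
eef_pos: [406.5, 232.9, 156.6]
tcp_rot: [-3.14, -0.001, 2.842]
contact_force: [-0.7, -0.5, -1.7]
opening: 0.195
grasp_force: 60.0
```

Force fell away, so the lugs are over the gap. Turning a little further in and lowering.

>>> carry_out(
  targets=[
    {"dp": [0, 0, 0], "yaw": -3},
    {"dp": [0, 0, 1], "yaw": -3},
    {"dp": [0, 0, 2], "yaw": -3},
    {"dp": [0, 0, 3], "yaw": -3},
    {"dp": [0, 0, 3], "yaw": -3},
  ],
)

```text
clock: 49.7
eef_pos: [407.0, 233.2, 153.9]
tcp_rot: [-3.141, -0.0, 2.895]
contact_force: [1.1, -0.2, -2.1]
opening: 0.197
grasp_force: 60.1
```

>>> carry_out(
  targets=[
    {"dp": [0, 0, 1], "yaw": 0},
    {"dp": [0, 0, 2], "yaw": 0},
    {"dp": [0, 0, 3], "yaw": 0},
    {"dp": [0, 0, 4], "yaw": 0},
    {"dp": [0, 0, 5], "yaw": 0},
    {"dp": [0, 0, 5], "yaw": 0},
  ],
)

```text
clock: 50.45
eef_pos: [407.1, 233.2, 149.0]
tcp_rot: [-3.141, -0.0, 2.895]
contact_force: [0.0, 0.4, -1.3]
opening: 0.192
grasp_force: 60.1
```

>>> carry_out(
  targets=[
    {"dp": [0, 0, 0.5], "yaw": 0},
    {"dp": [0, 0, 1], "yaw": 0},
    {"dp": [0, 0, 1.5], "yaw": 0},
    {"dp": [0, 0, 1.5], "yaw": 0},
  ],
)

```text
clock: 50.95
eef_pos: [407.5, 233.3, 148.2]
tcp_rot: [3.141, 0.001, 2.895]
contact_force: [0.3, -2.0, 6.4]
opening: 0.193
grasp_force: 61.2
```

>>> carry_out(
  targets=[
    {"dp": [0, 0, 0], "yaw": 5},
    {"dp": [0, 0, 0.2], "yaw": 10},
    {"dp": [0, 0, 0.5], "yaw": 15},
    {"dp": [0, 0, 0.8], "yaw": 20},
    {"dp": [0, 0, 0.8], "yaw": 20},
  ],
)

```text
clock: 51.58
eef_pos: [407.7, 233.6, 147.7]
tcp_rot: [3.14, 0.001, 2.545]
contact_force: [-1.6, -0.9, 8.3]
opening: 0.196
grasp_force: 61.7
```

>>> carry_out(
  targets=[
    {"dp": [0, 0, 0.2], "yaw": 5},
    {"dp": [0, 0, 0.5], "yaw": 10},
    {"dp": [0, 0, 0.8], "yaw": 15},
    {"dp": [0, 0, 1.1], "yaw": 20},
    {"dp": [0, 0, 1.4], "yaw": 25},
    {"dp": [0, 0, 1.7], "yaw": 30},
    {"dp": [0, 0, 1.7], "yaw": 30},
  ],
)

```text
clock: 52.45
eef_pos: [407.8, 233.8, 146.0]
tcp_rot: [3.14, -0.0, 2.021]
contact_force: [-1.3, -0.9, 8.9]
opening: 0.193
grasp_force: 61.5
```

>>> carry_out(
  targets=[
    {"dp": [0, 0, 0.2], "yaw": 5},
    {"dp": [0, 0, 0.5], "yaw": 10},
    {"dp": [0, 0, 0.8], "yaw": 15},
    {"dp": [0, 0, 1.1], "yaw": 20},
    {"dp": [0, 0, 1.1], "yaw": 20},
  ],
)

```text
clock: 53.08
eef_pos: [407.9, 233.9, 144.9]
tcp_rot: [3.14, -0.001, 1.672]
contact_force: [-1.4, -0.9, 8.0]
opening: 0.19
grasp_force: 61.3
```

>>> carry_out(
  targets=[
    {"dp": [0, 0, 0.2], "yaw": 4},
    {"dp": [0, 0, 0.4], "yaw": 8},
    {"dp": [0, 0, 0.7], "yaw": 12},
    {"dp": [0, 0, 0.9], "yaw": 16},
    {"dp": [0, 0, 0.9], "yaw": 16},
  ],
)

```text
clock: 53.7
eef_pos: [408.0, 234.0, 144.1]
tcp_rot: [3.14, -0.002, 1.393]
contact_force: [-1.5, 0.7, 7.0]
opening: 0.194
grasp_force: 61.3
```

```bash
python3 -c "
from rig import r;s=r.sense();print(s['wrist_torque'],s['tcp_rot'],s['eef_pos'])"
```

```text
[ 0.24596614  0.10304969 -0.16062382] [ 3.13989909e+00 -1.87725942e-03  1.39290045e+00] [408.03675286 233.99446932 144.05532999]
```

>>> carry_out(
  targets=[
    {"dp": [0, 0, 0.1], "yaw": 2},
    {"dp": [0, 0, 0.2], "yaw": 4},
    {"dp": [0, 0, 0.3], "yaw": 6},
    {"dp": [0, 0, 0.3], "yaw": 6},
  ],
)

```text
clock: 54.2
eef_pos: [408.1, 234.0, 143.7]
tcp_rot: [3.14, -0.002, 1.289]
contact_force: [0.3, 1.3, 7.1]
opening: 0.193
grasp_force: 61.1
```

```bash
python3 -c "
from rig import r;s=r.sense();print(s['wrist_torque'],s['tcp_rot'],s['eef_pos'])"
```

```text
[0.28792234 0.06916946 0.0190705 ] [ 3.14003039e+00 -2.07719704e-03  1.28886163e+00] [408.05950587 234.00876504 143.71511248]
```

>>> carry_out(
  targets=[
    {"dp": [0, 0, 0.1], "yaw": 2},
    {"dp": [0, 0, 0.2], "yaw": 4},
    {"dp": [0, 0, 0.2], "yaw": 6},
    {"dp": [0, 0, 0.2], "yaw": 6},
  ],
)

```text
clock: 54.7
eef_pos: [408.0, 233.9, 143.4]
tcp_rot: [3.14, -0.002, 1.184]
contact_force: [-0.5, 0.5, 6.3]
opening: 0.192
grasp_force: 61.0
```

```bash
python3 -c "
from rig import r;s=r.sense();print(s['wrist_torque'],s['tcp_rot'],s['eef_pos'])"
```

```text
[ 0.25730616 -0.00546216 -0.03655511] [ 3.14036383e+00 -2.04026307e-03  1.18409111e+00] [407.97647181 233.94828604 143.39416006]
```

>>> carry_out(
  targets=[
    {"dp": [0, 0, 0.1], "yaw": 2},
    {"dp": [0, 0, 0.2], "yaw": 4},
    {"dp": [0, 0, 0.2], "yaw": 6},
    {"dp": [0, 0, 0.2], "yaw": 6},
  ],
)

```text
clock: 55.2
eef_pos: [407.9, 234.0, 143.4]
tcp_rot: [3.14, -0.002, 1.084]
contact_force: [-3.0, 0.9, 10.1]
opening: 0.195
grasp_force: 81.4
```

```bash
python3 -c "
from rig import r;s=r.sense();print(s['wrist_torque'],s['tcp_rot'],s['eef_pos'])"
```

```text
[0.47117608 0.49549454 2.19750284] [ 3.13999213e+00 -1.56638401e-03  1.08369686e+00] [407.86898938 233.95907473 143.44967834]
```

The stop is reached: torque jumped to 2.2 N·m and the height no longer falls. Unwinding the arm's twist slightly, releasing and withdrawing.

>>> carry_out(
  targets=[
    {"dp": [0, 0, -0.3], "yaw": -2},
    {"dp": [0, 0, -0.5], "yaw": -3},
    {"dp": [0, 0, -0.5], "yaw": -3},
  ],
)

```text
clock: 55.58
eef_pos: [407.8, 233.9, 143.4]
tcp_rot: [3.141, -0.002, 1.132]
contact_force: [-0.3, 2.7, 6.0]
opening: 0.198
grasp_force: 63.5
```

>>> carry_out(
  targets=[
    {"dp": [0, 0, -0.5], "yaw": 0},
    {"dp": [0, 0, -0.5], "yaw": 0},
    {"dp": [0, 0, -0.5], "yaw": 0},
    {"dp": [0, 0, -0.5], "yaw": 0},
    {"dp": [0, 0, -10], "yaw": 0},
    {"dp": [0, 0, -30], "yaw": 0},
    {"dp": [0, 0, -60], "yaw": 0},
    {"dp": [0, 0, -110], "yaw": 0},
    {"dp": [150, 100, -150], "yaw": 0},
    {"dp": [150, 100, -150], "yaw": 0},
    {"dp": [150, 100, -150], "yaw": 0},
    {"dp": [150, 100, -150], "yaw": 0},
  ],
  fingers=0,
)

```text
clock: 57.08
eef_pos: [564.4, 328.5, 293.7]
tcp_rot: [3.14, -0.002, 1.132]
contact_force: [-0.2, -0.5, 0.0]
opening: 0.501
grasp_force: 0.0
```

```bash
python3 - <<'E'
from h import *
s=r.sense();print(s["eef_pos"],s["clock"],s["contact_force"])
im=r.grab_frame("side")[:,:,::-1]
c=proj("side",[[407.5,233.5,90]])[0].astype(int)
a=im[c[1]-50:c[1]+50,c[0]-65:c[0]+65];a=cv2.resize(a,None,fx=6,fy=6,interpolation=cv2.INTER_CUBIC)
for L in(circ(407.5,233.5,51.5,62.5),circ(407.5,233.5,128,40)):
    q=((proj("side",L)-c+[65,50]+.5)*6).astype(np.int32);cv2.polylines(a,[q.reshape(-1,1,2)],True,(0,0,255),1)
cv2.imwrite("pics/end.png",a)
E
```

```text
[564.35096517 328.45993131 293.71709259] 57.075 [-0.20950252 -0.51120646  0.00996448]
```

View pics/end.png

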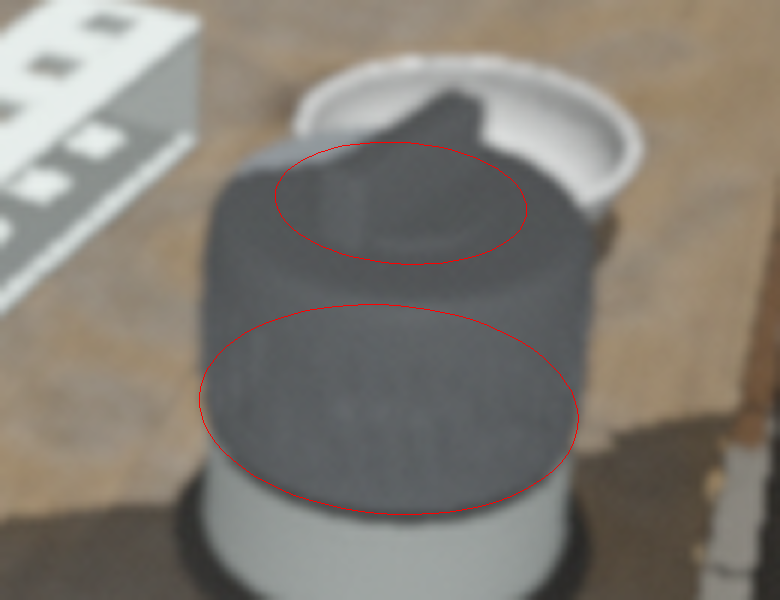

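The lid sits level, and its lower edge matches the predicted home ellipse at (389,410). Handing in.

```bash
python3 -c "
from rig import r;print(r.sign_off())"
```

```text
the job is handed in; nothing more can be done
None
```

I put all three swab tubes that were in the rack into their own wells, bottomed out, and screwed the lid up to its stop; I've handed in the job at about 57 s, and the hand-in returned no verdict.

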